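Refit the gas hob's knob and hold it pressed in

ROBOT

A 6-joint arm with a two-finger parallel gripper is mounted at the origin on a cart in front of the work surface, level with it; the furniture and walls round the work are solid. World frame = base frame: x ahead of the robot, y to its left, z up, the work surface at z = 0. Lengths are in m, angles in rad, forces in N, time in s.
With the tool pointing down it reaches from about 0.375 to 0.9 m from the base axis. Payload 3.1 kg.
Tool frame: the origin (TCP) lies at the centre of the arm's flange, where the gripper is bolted on; the fingertips stand 182 mm ahead of it and the grasp point (between the pads) lies 164 mm ahead of it; z points along the fingers, y is the line along which they close (so a half turn about z gives the same grasp; the last joint's range is limited). The gripper opens to 87 mm and grips with 3 to 60 N. Pads are 19 mm wide; open, the fingers measure 117 mm over their backs; the gripper's body (75 mm by 190 mm) begins 51 mm behind the grasp point.
Start: joints at [0.958, 0.527, 1.433, -0, 1.181, -0.178], TCP at [0.263, 0.567, 0.405] pointing down, gripper open.
Joint ranges: [-3.08, 3.08], [-0.75, 2.2], [0.22, 2.44], [-1.43, 4.57], [0, 2.65], [-2.85, 2.85]. Speed limits (rad/s): [2.79, 2.79, 3.14, 3.14, 3.14, 3.14].

INTERFACE

Orientations are given as a unit quaternion [x, y, z, w].
In Python, from rig import * gives the robot as it stands.
- The arm moves only by the tool move_arm, never from a script. Its argument "commands" is a list that holds one entry, the list of rows, each a list of 6 numbers: the shift along the tool's x, y, z in units of 40 mm (1.0 is 40 mm), then the turn, a rotation vector about the tool's x, y, z in rad. A call has 1 to 12 rows; each row is the pose to reach, as a shift and turn from the pose commanded when the call began, along the tool's axes at that moment; what a row does not reach only later rows make up. A row lasts 1/8 s, in which the tool goes at most 62.5 mm and 10.7 degrees, less where a joint would pass 70% of its speed; a pose out of reach is approached as far as the arm can. A call with a gripper value outside its range is refused whole. "claw" is the closure, from -1 (fully open) to 1 (shut), so that 0 is half open, set as the call begins (left out, the last holds). The fingers move at their own pace and stop on an object; "squeeze" is the grip in N (left out, the last holds). Time passes only in rows, so rows that repeat a pose let the fingers close. It gives the time, the measured TCP pose, the force, the opening and the grip force at its end, in the units of the state.
- get_obs(): the state, without advancing time (a new reading comes with each control period).
- camera(name): name is "side" or "top"; returns a dict with "pixels" (420x560x3 uint8, blue, green, red), "range_z" (420x560 float32, m along the optical axis (not along the pixel's ray), 0 where there is no reading), "camera_matrix" (3x3 intrinsics, pixels), "extrinsics" (4x4, takes a point from world to camera coordinates). Camera axes: x right, y up, looking along -z (the intrinsics and any distortion apply to the point x, -y, -z); pixel columns grow to the right and rows downward; lengths in m; the calibration is good to about 2 mm. A picture is of the moment at which its call begins.
- hand_in(): hands the job in; it is judged then, once.
The state is a dict: "time": time; "q": joint angles; "joint_velocities": joint speeds; "joint_torque": joint torques, N m; "position": TCP position; "tool_rot": TCP orientation; "ft_force": force on the tool from outside, world axes, zero at the start; "moment": the same for the moment, N m; "grip_width": finger opening in m; "grip_force": force on a finger pad.
Only numpy, scipy, OpenCV 4.12 (cv2) and the standard library are available. Lean on these libraries where they do the work, as an engineer would, in place of code of your own. Each camera call takes 0.05 s, during which the arm holds its last target. There are 200 camera calls.

TASK

The control knob of the small gas hob has been pulled off for cleaning and stands on the worktop. Pick it up, turn it so that its D-shaped hole matches the flat of the hob's valve spindle, push it fully home on the spindle and press it in all the way, as one does while lighting the burner. Leave the other things where they stand, and finish while still holding the knob and keeping it pressed in: do not let go.

Things in the scene. Friction and masses are not known exactly. Their poses are not given: they have to be found in the camera images.
- knob: Loose black knob, standing hole down, 60 g. Origin: centre of its underside, z up. Skirt 48 mm wide, 20 mm high; on it a grip bar 14 mm wide (y), from x = -27 (pointer end, white line) to +21 mm, 20 to 44 mm above the underside: pinch it from above, across y. In the underside, on the axis, a D-hole 16 mm deep, 16.4 mm across, its flat side towards the pointer (-x), 3.4 mm from the axis.
- knob_pointer (a point): Point on the knob: the upper edge of the pointer end of the bar, 27 mm from the axis towards -x of the knob, 44 mm above its underside; axes as the knob's.
- hob: Portable single-burner gas hob of steel, fixed, 180 (x) x 260 (y) mm, its top 55 mm above the worktop. Origin: centre of its underside; front to -x. Burner with wire pan support (75 mm in radius, 25 mm above the top) at x = 0, y = 40 mm; bare valve spindle at x = -45, y = -85 mm, the front right corner; behind it a flat cartridge lid 3 mm high.
- spindle_tip (a point): Centre of the upper end of the hob's upright brass spindle: a chamfered D-shaft 14 mm across, tip 28 mm above the hob's top. Axes turn with it, z up; its flat looks to -x, 2.2 mm from the axis. The knob slides on when their x axes agree within 0.15 rad, centres within 1 mm; home, its underside is 16 mm below the tip. The flat looks up to 0.5 rad either side of the hob's front; turns stiffly.
- spindle (a joint): How far the valve spindle is pressed down, m: 0 at rest, 0.008 at its stop. A spring resists with 4 N at the start of the travel and 9 N at the stop, and lifts it again when let go.
- steel_canister: Bystander: small round steel canister with wire clip, 60 mm wide, 64 mm high. Origin: centre of its underside.
- tin: Bystander: low round food tin, 76 mm wide, 58 mm high. Origin: centre of its underside.
- mug: Bystander: white mug, 81 x 110 mm with its handle, 88 mm high. Origin: centre of its underside.

How it is judged:
By the outcome, as a careful person would: the job done as asked, in the order asked, and still so for the second after the job is handed in, while the arm keeps its last pose, push and grip.
It also fails if it takes over 35 s, if anything falls off the work surface, if the arm or the gripper's body presses on something with over 40 N, if the wrist force passes 120 N, or if a joint passes its speed limit or range.

## Working session

There is one attempt and no reset: what is moved stays moved. The work goes in short steps, Python scripts to look and compute and a tool call to move; the robot and the scene stay as the last step left them, time stands still between calls to the robot, and variables do not carry over. Pictures are saved under pics/ and viewed, at most 10 in all, crops included, and the job is handed in when it is done.

Besides the shell and the picture viewer there is one more tool, called after "Emit:" as a command line: name --argument value ..., lists and objects as JSON in quotes. move_arm: Moves the arm, as the interface text tells. Its arguments: {"type":"object","properties":{"commands":{"type":"array","items":{"type":"array","items":{"type":"array","items":{"type":"number"}}}},"claw":{"type":"number"},"squeeze":{"type":"number"}},"required":["commands"]}

```bash
mkdir -p pics; ls; cat > h.py <<'E'
from rig import *
import numpy as np, cv2
from scipy.spatial.transform import Rotation as R
def cast(c,uv,z):
    K=c["camera_matrix"];E=c["extrinsics"];uv=np.atleast_2d(np.array(uv,float))
    d=np.c_[(uv[:,0]-K[0,2])/K[0,0],-(uv[:,1]-K[1,2])/K[1,1],-np.ones(len(uv))]@E[:3,:3]
    o=-E[:3,:3].T@E[:3,3]
    return o+d*((z-o[2])/d[:,2])[:,None]
def cloud(c):
    h,w=c["range_z"].shape;u,v=np.meshgrid(np.arange(w),np.arange(h));K=c["camera_matrix"];E=c["extrinsics"];r=c["range_z"]
    p=np.stack([(u-K[0,2])/K[0,0]*r,-(v-K[1,2])/K[1,1]*r,-r],-1)
    return (p-E[:3,3])@E[:3,:3]
def proj(c,P):
    K=c["camera_matrix"];E=c["extrinsics"];q=np.atleast_2d(P)@E[:3,:3].T+E[:3,3]
    return np.c_[K[0,0]*q[:,0]/-q[:,2]+K[0,2],K[1,1]*-q[:,1]/-q[:,2]+K[1,2]]
E
python3 - <<'E'
from h import *
for n in("top","side"):
    c=camera(n);cv2.imwrite(f"pics/{n}0.png",c["pixels"]);print(c["camera_matrix"],c["extrinsics"],[k for k in c])
print(get_obs())
E
```

```text
pics
[[534.62606957   0.         271.3950946 ]
 [  0.         534.62606957 214.18915959]
 [  0.           0.           1.        ]] [[ 0.39775672 -0.91748301  0.00381071 -0.33468655]
 [ 0.70939935  0.31017479  0.63288558 -0.37376169]
 [-0.58184376 -0.24903118  0.77423596 -1.47838185]
 [ 0.          0.          0.          1.        ]] ['pixels', 'range_z', 'camera_matrix', 'extrinsics']
[[393.35470716   0.         280.84574032]
 [  0.         393.35470716 212.83982206]
 [  0.           0.           1.        ]] [[-0.88349292 -0.4681586   0.01636422  0.35383033]
 [ 0.24814719 -0.43809426  0.86400022 -0.25885978]
 [-0.39732006  0.76739882  0.50322542 -0.63411929]
 [ 0.          0.          0.          1.        ]] ['pixels', 'range_z', 'camera_matrix', 'extrinsics']
{'time': 0.1, 'q': array([ 9.57541998e-01,  5.28403681e-01,  1.43374829e+00, -2.56578243e-05,
        1.18138595e+00, -1.78530143e-01]), 'joint_velocities': array([-0.00161047, -0.0004789 , -0.00238615,  0.00036443,  0.00076413,
        0.00093781]), 'joint_torque': array([ 2.65312201e-04, -4.40985811e+01, -1.77150321e+01,  6.34965277e-02,
        5.34286292e-02, -5.58711690e-05]), 'position': array([0.26304612, 0.56662509, 0.40385864]), 'tool_rot': array([ 2.15649671e-01,  9.76470314e-01, -9.01978010e-04, -3.64132059e-04]), 'ft_force': array([-0.95193053, -0.06587   ,  0.33473345]), 'moment': array([ 0.00775435,  0.09105939, -0.02266563]), 'grip_force': 0.0, 'grip_width': 0.0866457491065608}
```

View pics/top0.png

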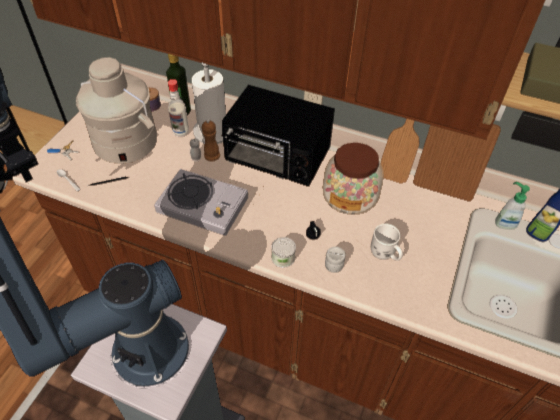

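View pics/side0.png

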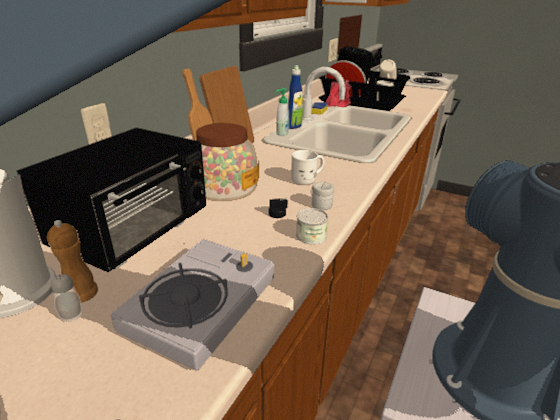

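The top view shows the knob at (313,230) and the spindle at (218,212). In the side view they are at (278,208) and (244,260). The tin, canister and mug stand around the knob. Next I zoom in and measure.

```bash
python3 - <<'E'
from h import *
out=[]
for n,k,s in(("top",(313,230),(218,212)),("side",(278,208),(244,260))):
    c=camera(n);im=c["pixels"];P=cloud(c)
    for (u,v),b in((k,22),(s,22)):
        out.append(cv2.resize(im[v-b:v+b,u-b:u+b],(396,300),interpolation=cv2.INTER_CUBIC))
    u,v=k;b=22
    g=im[v-b:v+b,u-b:u+b].max(2);m=g<60;p=P[v-b:v+b,u-b:u+b][m]
    print(n,"knob",m.sum(),p[:,2].min(),p[:,2].max())
    for lo,hi in((.005,.018),(.038,.05)):
        q=p[(p[:,2]>lo)&(p[:,2]<hi)];print(lo,len(q),q.mean(0),q.min(0),q.max(0))
        if lo>.03:
            d=q[:,:2]-q[:,:2].mean(0);w,V=np.linalg.eigh(d.T@d);print("axis",V[:,1],np.ptp(d@V[:,1]),np.ptp(d@V[:,0]))
    h=cv2.cvtColor(im,cv2.COLOR_BGR2HSV);u,v=s
    hh=h[v-b:v+b,u-b:u+b];m=(hh[...,1]>110)&(hh[...,0]>10)&(hh[...,0]<35)&(hh[...,2]>70)
    p=P[v-b:v+b,u-b:u+b][m];ys,xs=np.nonzero(m);print("brass",m.sum(),p.mean(0),p.min(0),p.max(0),xs.min()+u-b,xs.max()+u-b,ys.min()+v-b,ys.max()+v-b)
    # hob top
    a=P[(P[...,2]>.045)&(P[...,2]<.065)&(im.min(2)>90)]
    a=a[np.linalg.norm(a[:,:2]-p.mean(0)[:2],axis=1)<.3]
    r=cv2.minAreaRect(a[:,:2].astype(np.float32)*1000);print("hob",r,a[:,2].mean())
cv2.imwrite("pics/crop1.png",np.vstack([np.hstack(out[:2]),np.hstack(out[2:])]))
E
```

```text
top knob 143 0.002348743159212465 0.050597308214336556
0.005 36 [ 0.54325453 -0.27215023  0.01376099] [ 0.52875279 -0.29349142  0.0062094 ] [ 0.57649513 -0.25258569  0.01790433]
0.038 37 [ 0.54932357 -0.27166365  0.04340458] [ 0.52923326 -0.29296884  0.03889968] [ 0.56949956 -0.25799313  0.04983455]
axis [-0.7813046  -0.62414992] 0.04619156143777017 0.015861811302761562
brass 23 [0.4692281  0.02442936 0.07453392] [0.46360784 0.01659742 0.06151924] [0.47362309 0.03363649 0.08644162] 216 220 207 213
hob ((503.09100341796875, -6.922027587890625), (503.6629638671875, 197.885986328125), 86.27552795410156) 0.05475117653763316
side knob 287 -1.4001032525047776e-05 0.5369696971452568
0.005 74 [ 0.54724343 -0.25453673  0.01156216] [ 0.53321743 -0.2786531   0.00500393] [ 0.56964278 -0.24503075  0.01779276]
0.038 48 [ 0.55271028 -0.26583444  0.04243131] [ 0.53344371 -0.27980468  0.03827651] [ 0.56956678 -0.25234086  0.04628222]
axis [-0.79561477 -0.60580289] 0.04284184656290943 0.012367387855060958
brass 61 [0.47032866 0.025989   0.07337091] [0.46746821 0.00557887 0.05615181] [0.47556446 0.03314902 0.08533518] 241 247 253 266
hob ((504.4164733886719, -6.385894775390625), (506.7156677246094, 194.04104614257812), 86.65119171142578) 0.05556057387882539
```

View pics/crop1.png

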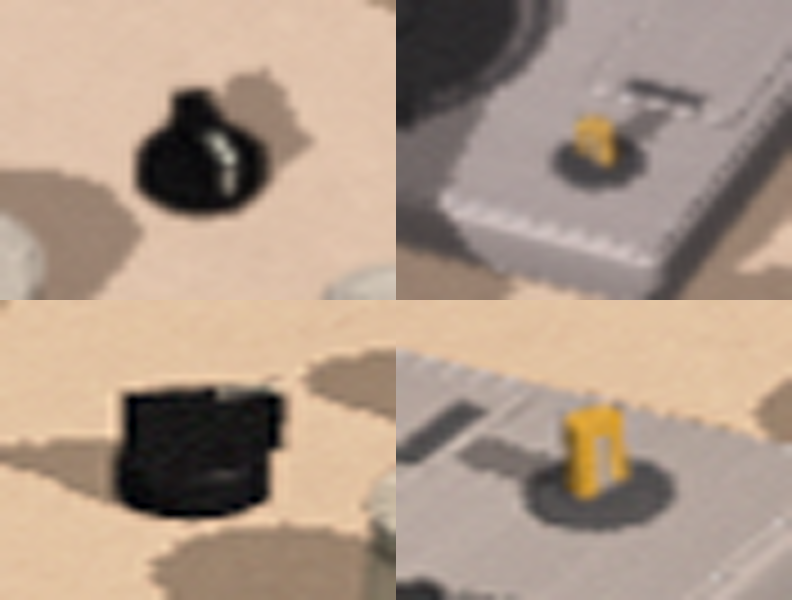

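The pointer end of the bar overhangs the skirt on the right of the side view, which is towards world (-x,-y), so knob yaw is about 0.65. The brass spindle shows its flat in the side view. I refine the hob yaw, the flat direction, the spindle axis and the bystander positions.

```bash
python3 - <<'E'
from h import *
S=np.array([.470,.026])
for n in("top","side"):
    cs=[camera(n) for _ in range(6)];c=cs[0]
    Ps=np.stack([cloud(k) for k in cs]);P=np.median(Ps,0)
    im=np.mean([k["pixels"] for k in cs],0)
    print(n,"depth noise",np.std([k["range_z"][205:215,300:310] for k in cs],0).mean())
    m=(np.linalg.norm(P[...,:2]-S,axis=-1)<.016)&(P[...,2]>.060)&(P[...,2]<.09)
    for z in np.arange(.060,.088,.004):
        q=P[m&(P[...,2]>=z)&(P[...,2]<z+.004)]
        print(round(z,3),[tuple(np.round((a[:2]-S)*1000,1)) for a in q])
    # hob top
    a=(abs(P[...,2]-.056)<.006)&(P[...,0]>.35)&(P[...,0]<.7)&(P[...,1]>-.1)&(P[...,1]<.32)
    a=cv2.morphologyEx(a.astype(np.uint8),cv2.MORPH_OPEN,np.ones((3,3)))
    k,l,st,_=cv2.connectedComponentsWithStats(a);i=1+st[1:,4].argmax();cn=max(cv2.findContours((l==i).astype(np.uint8),0,1)[0],key=cv2.contourArea)
    w=cast(c,cn[:,0],.055)[:,:2].astype(np.float32)*1000;print("hob",cv2.minAreaRect(w))
    for nm,zz,h in(("tin",.058,0),("can",.064,0)):
        pass
    a=(P[...,2]>.05)&(P[...,0]>.35)&(P[...,0]<.62)&(P[...,1]<-.12)&(P[...,1]>-.6)
    k,l,st,ce=cv2.connectedComponentsWithStats(a.astype(np.uint8))
    for i in range(1,k):
        if st[i,4]>30:q=P[l==i];print("obj",(q.min(0)+q.max(0))/2,np.ptp(q,axis=0),q[:,2].max())
E
```

```text
top depth noise 0.03057491
0.06 [(np.float64(-3.5), np.float64(12.1)), (np.float64(-1.2), np.float64(6.1)), (np.float64(-2.4), np.float64(1.6)), (np.float64(-4.1), np.float64(-2.8)), (np.float64(-1.9), np.float64(-5.1)), (np.float64(-0.9), np.float64(-8.2)), (np.float64(-5.3), np.float64(-6.8)), (np.float64(-3.6), np.float64(-9.5))]
0.064 [(np.float64(-0.9), np.float64(5.8)), (np.float64(2.7), np.float64(-6.8)), (np.float64(-2.9), np.float64(-2.4)), (np.float64(0.1), np.float64(-8.0))]
0.068 [(np.float64(-1.8), np.float64(1.5)), (np.float64(-2.2), np.float64(-2.5)), (np.float64(-4.2), np.float64(-7.0))]
0.072 [(np.float64(-2.6), np.float64(4.3)), (np.float64(-3.3), np.float64(0.2)), (np.float64(-3.3), np.float64(-6.8))]
0.076 [(np.float64(-2.5), np.float64(3.9)), (np.float64(-3.5), np.float64(-3.7))]
0.08 [(np.float64(3.8), np.float64(3.3)), (np.float64(4.9), np.float64(0.3)), (np.float64(-1.8), np.float64(3.9)), (np.float64(-1.0), np.float64(0.7)), (np.float64(1.2), np.float64(-1.6)), (np.float64(2.9), np.float64(-4.2)), (np.float64(-3.2), np.float64(-0.2)), (np.float64(-2.2), np.fl
[... 3480 characters left out ...]
2)), (np.float64(-1.0), np.float64(-0.4)), (np.float64(5.0), np.float64(4.5)), (np.float64(2.2), np.float64(5.3)), (np.float64(-0.2), np.float64(5.4)), (np.float64(-0.7), np.float64(2.7))]
0.084 [(np.float64(3.8), np.float64(-4.4)), (np.float64(2.2), np.float64(-5.6)), (np.float64(0.1), np.float64(1.3))]
hob ((511.5665588378906, 113.39129638671875), (178.9183349609375, 259.5150451660156), 1.020898699760437)
obj [ 0.58070935 -0.50348937  0.06960196] [0.07849722 0.10029438 0.03908928] 0.0891466011107461
obj [ 0.4704269  -0.37050245  0.05758432] [0.06011762 0.05653063 0.01490686] 0.06503774673277721
obj [ 0.43207083 -0.21755322  0.05472865] [0.07308431 0.07538745 0.00925777] 0.05935753821795321
```

```bash
cat >> h.py <<'E'
from scipy.optimize import least_squares
def avg(n,N=6):
    cs=[camera(n) for _ in range(N)];return cs[0],np.median(np.stack([cloud(k) for k in cs]),0)
def fit_spindle(P,S=(.470,.026)):
    S=np.array(S);m=(np.linalg.norm(P[...,:2]-S,axis=-1)<.011)&(P[...,2]>.062)&(P[...,2]<.0795)
    q=P[m][:,:2]-S
    def f(p):  # p: cx,cy,yaw ; D outline distance
        d=(q-p[:2]*1e-3)*1e3;t=np.array([np.cos(p[2]),np.sin(p[2])]);u=d@t
        return np.maximum(np.linalg.norm(d,axis=1)-7,-u-2.2)
    best=min((least_squares(f,[1,0,y0],loss="soft_l1",f_scale=.4) for y0 in(-.4,-.1,.2)),key=lambda r:r.cost)
    return S+best.x[:2]*1e-3,best.x[2],len(q),np.median(abs(best.fun))
def fit_knob(P,c0,yaw0,z0,col=None):
    """bar side (+y, facing side cam) and skirt; c0 rough axis xy, z0 underside height"""
    c0=np.array(c0);d=P[...,:2]-c0;h=P[...,2]-z0;r=np.linalg.norm(d,axis=-1)
    b=(r<.034)&(h>.024)&(h<.0405);s=(r<.03)&(r>.016)&(h>.004)&(h<.017);t=(r<.034)&(h>.041)&(h<.048)
    if col is not None:b&=col;s&=col;t&=col
    qb,qs,qt=[d[m]*1e3 for m in(b,s,t)]
    def f(p):
        e=np.array([np.cos(p[2]),np.sin(p[2])]);n=np.array([-e[1],e[0]])
        u,v=(qb-p[:2])@e,(qb-p[:2])@n
        db=np.maximum(abs(v)-7,np.maximum(u-21,-u-27))
        return np.r_[db,np.linalg.norm(qs-p[:2],axis=1)-24]
    r=least_squares(f,[0,0,yaw0],loss="soft_l1",f_scale=.5)
    return c0+r.x[:2]*1e-3,r.x[2],(len(qb),len(qs)),np.median(abs(r.fun)),(P[...,2][t].mean() if t.any() else None)
E
python3 - <<'E'
from h import *
for n in("side","top"):
    c,P=avg(n,8);im=c["pixels"]
    print(n,"spindle",fit_spindle(P))
    k=fit_knob(P,(.552,-.267),.65,0,im.max(2)<120);print("knob",k)
    k=fit_knob(P,k[0],k[1],0,im.max(2)<120);print("knob",k)
    near=P[(P[...,2]>.08)&(P[...,2]<.35)&(np.linalg.norm(P[...,:2]-k[0],axis=-1)<.14)]
    print("tall near",len(near),near.min(0) if len(near) else "")
E
```

```text
side spindle (array([0.47100613, 0.02460325]), np.float64(-0.12846873439729126), 49, np.float64(0.12479161681016393))
knob (array([ 0.55781554, -0.2700012 ]), np.float64(0.1431038770234316), (95, 75), np.float64(1.6199137894312812), np.float64(0.044069498900948724))
knob (array([ 0.5578338 , -0.27001893]), np.float64(0.14204589120912775), (95, 76), np.float64(1.6085064094212251), np.float64(0.044069498900948724))
tall near 555 [ 0.66535502 -0.35145383  0.08004014]
top spindle (array([0.46946372, 0.02546542]), np.float64(-0.2999831191267605), 16, np.float64(0.35188462405683385))
knob (array([ 0.55604786, -0.26983419]), np.float64(0.6908276904190527), (31, 41), np.float64(0.5387429872897549), np.float64(0.04331446409959444))
knob (array([ 0.55609622, -0.26985407]), np.float64(0.6895954659038724), (31, 43), np.float64(0.5441894100637015), np.float64(0.04331446409959444))
tall near 413 [ 0.66143545 -0.35388234  0.08011598]
```

```bash
python3 - <<'E'
from h import *
c,P=avg("side",8);im=c["pixels"];C=np.array([.556,-.27])
d=(P[...,:2]-C)*1e3;r=np.linalg.norm(d,axis=-1);h=P[...,2]*1e3
for lo,hi in((4,10),(10,17),(24,32),(32,40),(41,48)):
    m=(r<40)&(h>lo)&(h<hi)&(im.max(2)<120);print(lo,hi,m.sum());print(np.c_[d[m],h[m]].round(0).astype(int)[::2].tolist())
E
```

```text
4 10 35
[[19, 15, 8], [18, 16, 5], [-22, 1, 9], [12, 21, 7], [5, 22, 9], [-22, 5, 8], [9, 21, 5], [2, 22, 7], [-4, 23, 9], [-9, 20, 9], [-13, 18, 9], [-17, 14, 8], [-20, 9, 7], [-1, 22, 5], [-6, 21, 6], [-11, 19, 6], [-15, 16, 6], [-19, 12, 5]]
10 17 38
[[19, 14, 14], [18, 16, 11], [9, 21, 16], [-21, -8, 11], [9, 21, 14], [-19, 11, 17], [-21, 5, 14], [9, 22, 11], [2, 23, 13], [-3, 22, 14], [-8, 19, 14], [-13, 18, 15], [-17, 13, 14], [-20, 8, 12], [2, 23, 10], [-3, 22, 11], [-9, 21, 12], [-13, 18, 12], [-18, 15, 12]]
24 32 45
[[-15, -6, 31], [-21, -12, 31], [8, 13, 31], [3, 10, 31], [0, 6, 30], [-5, 2, 30], [-9, 0, 30], [-13, -4, 29], [-18, -7, 29], [-22, -11, 28], [12, 17, 29], [7, 13, 29], [4, 9, 28], [-1, 7, 28], [-5, 4, 28], [-8, -2, 26], [-13, -4, 26], [-18, -7, 25], [-22, -11, 25], [12, 17, 26], [7, 14, 26], [3, 10, 25], [-1, 6, 24]]
32 40 45
[[-21, -11, 40], [-1, 7, 40], [-5, 4, 40], [-9, -1, 38], [-13, -4, 38], [-18, -6, 38], [-22, -10, 37], [9, 16, 39], [6, 11, 37], [2, 8, 37], [-3, 5, 36], [-8, 2, 36], [-11, -3, 35], [-15, -5, 35], [-19, -10, 34], [12, 16, 35], [8, 13, 34], [4, 9, 34], [0, 6, 33], [-5, 3, 33], [-9, -1, 32], [-13, -3, 32], [12, 17, 32]]
41 48 43
[[9, 5, 45], [5, 2, 45], [1, -1, 45], [-5, -3, 45], [-11, -7, 45], [-16, -9, 45], [14, 13, 45], [9, 11, 45], [4, 8, 45], [0, 5, 45], [-3, 1, 44], [-9, 0, 45], [-13, -5, 44], [-18, -6, 44], [-21, -11, 43], [10, 15, 44], [5, 12, 44], [2, 8, 43], [-2, 4, 42], [-8, 3, 43], [-18, -6, 41], [9, 16, 42]]
```

```bash
sed -i 's/db=np.maximum(abs(v)-7.*/db=v-7/' h.py; python3 - <<'E'
from h import *
c,P=avg("side",8);im=c["pixels"];m=im.max(2)<120
k=fit_knob(P,(.556,-.27),.65,0,m);print(k);k=fit_knob(P,k[0],k[1],0,m);print(k)
C,y=k[0],k[1]
e=np.array([np.cos(y),np.sin(y)]);d=(P[...,:2]-C)*1e3
b=(np.linalg.norm(d,axis=-1)<36)&(P[...,2]>.024)&(P[...,2]<.041)
u=d[b]@e;print("bar extent",np.percentile(u,[0,2,98,100]))
g=C-.003*e*1
o=get_obs();Rt=R.from_quat(o["tool_rot"]);print(o["time"],Rt.as_matrix().round(3))
for a in(y+np.pi/2,y-np.pi/2):print("closing ang",a,"q6",np.arctan2(g[1],g[0])-a)
print("grasp",g)
t=np.r_[g,.204+.08];print("shift/0.04",Rt.inv().apply(t-o["position"])/.04)
E
```

```text
(array([ 0.55758056, -0.27101661]), np.float64(0.6779854385145186), (92, 76), np.float64(0.4383770544465744), np.float64(0.043973402328201676))
(array([ 0.55758055, -0.27101661]), np.float64(0.677985544363885), (92, 76), np.float64(0.43837581723938257), np.float64(0.043973402328201676))
bar extent [-24.41867012 -24.33343649  21.0149915   21.15231006]
2.4 [[-0.907  0.421 -0.   ]
 [ 0.421  0.907 -0.   ]
 [-0.    -0.    -1.   ]]
closing ang 2.2487818711587817 q6 -2.705600353276752
closing ang -0.8928107824310115 q6 0.4359923003130413
grasp [ 0.55524404 -0.27289829]
shift/0.04 [-15.46389036 -15.96528031   3.01948673]
```

Emit:
move_arm --commands '[[[-15.5, -15.9, 0, 0, 0, 2.03], [-15.5, -15.9, 0, 0, 0, 2.03], [-15.5, -15.9, 0, 0, 0, 2.03], [-15.5, -15.9, 0, 0, 0, 2.03], [-15.5, -15.9, 0, 0, 0, 2.03], [-15.5, -15.9, 0, 0, 0, 2.03], [-15.5, -15.9, 0, 0, 0, 2.03], [-15.5, -15.9, 0, 0, 0, 2.03], [-15.5, -15.9, 1, 0, 0, 2.03], [-15.5, -15.9, 1.5, 0, 0, 2.03], [-15.5, -15.9, 2, 0, 0, 2.03], [-15.5, -15.9, 2.5, 0, 0, 2.03]]]' --claw -1

```text
time: 3.9
position: [0.5105, -0.1373, 0.3538]
tool_rot: [0.944, 0.331, 0.001, 0.001]
ft_force: [0.7, 0.5, 0.3]
grip_width: 0.0872
grip_force: 0.0
```

```bash
cat >> h.py <<'E'
def togo(p,yaw):
    """shift (40mm units, tool axes) and turn about tool z so that tool y points along yaw - 90deg"""
    o=get_obs();Rt=R.from_quat(o["tool_rot"]);a=yaw-np.pi/2
    T=R.from_matrix(np.c_[[-np.sin(-a)*-1*-1,0,0],[0,0,0],[0,0,0]]) if 0 else None
    ya=np.array([np.cos(a),np.sin(a),0]);za=np.array([0,0,-1.]);T=R.from_matrix(np.c_[np.cross(ya,za),ya,za])
    print(o["time"],"shift",(Rt.inv().apply(np.array(p)-o["position"])/.04).round(3),"rot",(Rt.inv()*T).as_rotvec().round(4),"q6",o["q"][5].round(2))
E
sed -i '/if 0 else None/d' h.py
python3 -c "
from h import *
togo((.5576,-.271,.284),.678)"
```

```text
3.9 shift [-1.173  3.341  1.75 ] rot [ 0.0022 -0.0012 -0.0028] q6 0.42
```

Emit:
move_arm --commands '[[[-1.17, 3.34, 1.5, 0, 0, 0], [-1.17, 3.34, 1.5, 0, 0, 0], [-1.17, 3.34, 1.5, 0, 0, 0], [-1.17, 3.34, 1.5, 0, 0, 0], [-1.17, 3.34, 1.5, 0, 0, 0]]]'

```text
time: 4.53
position: [0.5566, -0.2674, 0.2938]
tool_rot: [0.943, 0.332, -0.0, -0.001]
ft_force: [-0.6, 0.2, -0.3]
grip_width: 0.0872
grip_force: 0.0
```

```bash
python3 -c "
from h import *
togo((.5576,-.271,.204),.678)"
```

```text
4.525 shift [-0.036  0.09   2.244] rot [-0.0014  0.     -0.0009] q6 0.26
```

Emit:
move_arm --commands '[[[-0.03, 0.09, 1.0, 0, 0, 0], [-0.03, 0.09, 1.6, 0, 0, 0], [-0.03, 0.09, 2.0, 0, 0, 0], [-0.03, 0.09, 2.0, 0, 0, 0]]]'

```text
time: 5.03
position: [0.5581, -0.2707, 0.2132]
tool_rot: [0.943, 0.333, -0.001, -0.001]
ft_force: [-0.0, 0.6, -0.3]
grip_width: 0.0874
grip_force: 0.0
```

```bash
python3 -c "
from h import *
togo((.5576,-.271,.204),.678)
c=camera('side');cv2.imwrite('pics/g.png',cv2.resize(c['pixels'][120:260,200:360],(640,560)))"
```

```text
5.025 shift [-0.013 -0.002  0.231] rot [-0.002   0.0005 -0.    ] q6 0.26
```

View pics/g.png

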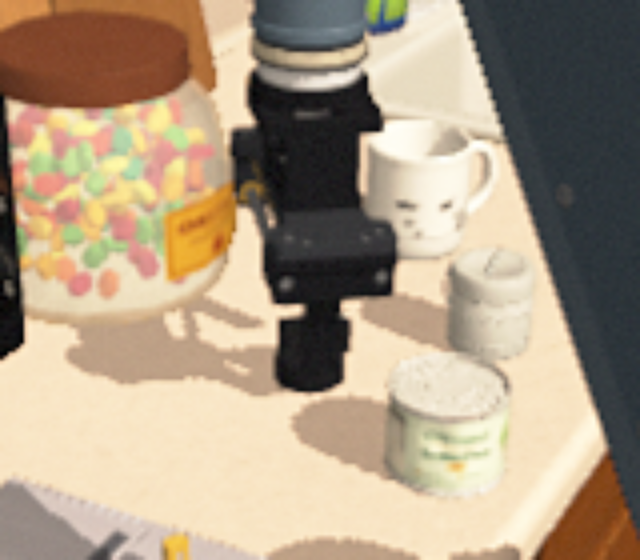

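The gripper is centred over the knob at about (310,350), clear of the neighbours. I lower it and close.

Emit:
move_arm --commands '[[[-0.01, 0, 0.22, 0, 0, 0], [-0.01, 0, 0.22, 0, 0, 0], [-0.01, 0, 0.22, 0, 0, 0]]]'

```text
time: 5.45
position: [0.558, -0.2723, 0.2051]
tool_rot: [0.943, 0.332, 0.0, 0.0]
ft_force: [0.2, -0.6, 0.1]
grip_width: 0.0874
grip_force: 0.0
```

Emit:
move_arm --commands '[[[0, 0, 0, 0, 0, 0], [0, 0, 0, 0, 0, 0], [0, 0, 0, 0, 0, 0], [0, 0, 0, 0, 0, 0], [0, 0, 0, 0, 0, 0], [0, 0, 0, 0, 0, 0]]]' --claw 1 --squeeze 35

```text
time: 6.2
position: [0.558, -0.2722, 0.2048]
tool_rot: [0.943, 0.332, -0.0, -0.0]
ft_force: [0.9, 0.7, 0.7]
grip_width: 0.0353
grip_force: 0.0
```

Emit:
move_arm --commands '[[[0, 0, 0, 0, 0, 0], [0, 0, 0, 0, 0, 0], [0, 0, 0, 0, 0, 0], [0, 0, 0, 0, 0, 0], [0, 0, 0, 0, 0, 0]]]'

```text
time: 6.82
position: [0.5579, -0.2721, 0.2048]
tool_rot: [0.943, 0.332, -0.0, -0.0]
ft_force: [0.3, 1.1, 0.7]
grip_width: 0.0139
grip_force: 35.0
```

```bash
python3 -c "
from h import *
togo((.471,.0246,.325),-.128)"
```

```text
6.825 shift [ 2.952 -7.145 -3.005] rot [-1.000e-04  1.000e-04  8.049e-01] q6 0.26
```

Emit:
move_arm --commands '[[[0, 0, -0.6, 0, 0, 0], [0, 0, -1.8, 0, 0, 0], [0, 0, -3, 0, 0, 0], [0.6, -1.4, -3, 0, 0, 0.15], [1.2, -2.8, -3, 0, 0, 0.3], [1.8, -4.2, -3, 0, 0, 0.45], [2.4, -5.6, -3, 0, 0, 0.6], [2.7, -6.5, -3, 0, 0, 0.72], [2.95, -7.14, -3, 0, 0, 0.8], [2.95, -7.14, -3, 0, 0, 0.8], [2.95, -7.14, -3, 0, 0, 0.8], [2.95, -7.14, -3, 0, 0, 0.8]]]'

```text
time: 8.32
position: [0.4718, 0.0233, 0.3248]
tool_rot: [0.998, -0.062, 0.001, 0.0]
ft_force: [0.0, -0.6, -0.2]
grip_width: 0.0135
grip_force: 35.0
```

```bash
python3 - <<'E'
from h import *
togo((.471,.0246,.303),-.128)
o=get_obs();print(o["position"],o["grip_width"],o["ft_force"])
c,P=avg("side",8);im=c["pixels"]
x,y=o["position"][:2];z0=o["position"][2]-.2048
m=im.max(2)<120
k=fit_knob(P,(x,y),-.12,z0,m);print(z0,k);print(fit_knob(P,k[0],k[1],z0,m))
print(fit_spindle(P))
cv2.imwrite('pics/s.png',cv2.resize(im[180:320,170:330],(640,560)))
E
```

```text
8.325 shift [-0.024 -0.029  0.546] rot [ 0.0003 -0.001   0.0039] q6 1.51
[0.47179921 0.02333216 0.3248417 ] 0.01351525200802468 [ 0.0223326  -0.55752282 -0.20076883]
0.12004170246890825 (array([0.47400516, 0.02473112]), np.float64(-0.01191364560475997), (167, 144), np.float64(1.4662295772701803), np.float64(0.16444334031129018))
(array([0.47400517, 0.02473125]), np.float64(-0.011904481538262781), (167, 144), np.float64(1.4661026775664787), np.float64(0.16444334031129018))
(array([0.47097591, 0.02438464]), np.float64(-0.14114305347316053), 46, np.float64(0.23850498879615567))
```

View pics/s.png

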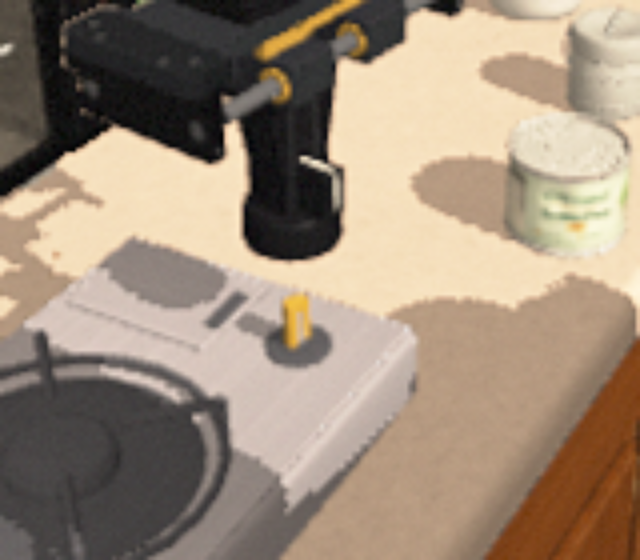

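The knob is held over the spindle with its white pointer line, at about (335,180), towards the hob's front. Finger pixels spoil the bar fit, so I fit the skirt circle alone for the centre.

```bash
cat >> h.py <<'E'
def fit_skirt(P,c0,z0,col):
    c0=np.array(c0);d=P[...,:2]-c0;h=P[...,2]-z0;r=np.linalg.norm(d,axis=-1)
    m=(r<.032)&(r>.012)&(h>.003)&(h<.016)&col;q=d[m]*1e3
    res=least_squares(lambda p:np.linalg.norm(q-p,axis=1)-24,[0,0],loss="soft_l1",f_scale=.5)
    return c0+res.x*1e-3,len(q),np.median(abs(res.fun)),q
E
python3 - <<'E'
from h import *
o=get_obs();z0=o["position"][2]-.2048;print(o["position"])
for n in("side","top"):
    c,P=avg(n,4);m=c["pixels"].max(2)<120
    s=fit_skirt(P,o["position"][:2],z0,m);print(n,s[:3]);s=fit_skirt(P,s[0],z0,m);print(s[:3])
    d=np.linalg.norm(P[...,:2]-s[0],axis=-1);b=P[(d<.03)&(P[...,2]>.09)&(P[...,2]<.14)&m];print("skirt low z",np.percentile(b[:,2],[0,1,5]))
E
```

```text
[0.47112383 0.02415645 0.32474381]
side (array([0.47256054, 0.02324238]), 148, np.float64(0.3378273279880428))
(array([0.47256054, 0.02324238]), 148, np.float64(0.33782724567797473))
skirt low z [0.12140909 0.121829   0.12272806]
top (array([0.47069032, 0.02504476]), 42, np.float64(0.6647916860358354))
(array([0.47069032, 0.02504476]), 42, np.float64(0.6647915752035747))
skirt low z [0.12038057 0.12049263 0.1222501 ]
```

Emit:
move_arm --commands '[[[-0.035, -0.02, 0.4, 0, 0, 0.01], [-0.035, -0.02, 0.7, 0, 0, 0.01], [-0.035, -0.02, 0.75, 0, 0, 0.01], [-0.035, -0.02, 0.75, 0, 0, 0.01]]]'

```text
time: 9.62
position: [0.4699, 0.0253, 0.2947]
tool_rot: [0.998, -0.066, -0.0, -0.0]
ft_force: [0.4, -0.2, -0.1]
grip_width: 0.0138
grip_force: 35.0
```

```bash
python3 - <<'E'
from h import *
o=get_obs();z0=o["position"][2]-.2048;print(o["position"],o["tool_rot"],z0)
S=np.array([.4710,.0245]);
def edges(row,lo,hi):
    p=np.clip((row-lo)/(hi-lo),0,1);i=np.nonzero(p>.5)[0];a,b=i[0],i[-1]
    return a-(p[a]-.5)/max(p[a]-p[a-1],1e-6),b+(p[b]-.5)/max(p[b]-p[b+1],1e-6)
for n in("side","top"):
    cs=[camera(n) for _ in range(4)];c=cs[0];P=np.median([cloud(k) for k in cs],0);im=np.mean([k["pixels"] for k in cs],0)
    s=fit_skirt(P,o["position"][:2],z0,im.max(2)<120);s=fit_skirt(P,s[0],z0,im.max(2)<120);print(n,"skirt",s[:3])
    if n=="side":print(fit_spindle(P,(.4705,.0255)))
    r=c["extrinsics"][0,:2]
    # skirt silhouette
    K=s[0];C=[]
    for h in np.arange(.004,.017,.002):
        uv=proj(c,[[*K,z0+h]])[0];v=int(round(uv[1]));uc=proj(c,[[*K,z0+h]])[0,0];u0=int(uc)-26
        d=255-im[v,u0:u0+52].max(1);e=edges(d,60,230) if False else edges(d,np.median(np.r_[d[:5],d[-5:]]),d[20:32].max())
        C.append((u0+sum(e)/2-uc,e[1]-e[0]))
    C=np.array(C);print("skirt d_px",np.median(C,0),"mm/px",1e3/np.linalg.norm(proj(c,[[*K,z0]])-proj(c,[[*(K+r*.001/np.linalg.norm(r)),z0]]))/1e3)
    B=[]
    for h in np.arange(.060,.080,.002):
        uv=proj(c,[[*S,h]])[0];v=int(round(uv[1]));u0=int(uv[0])-12
        q=im[v,u0:u0+25];d=q[:,2]-q[:,0]
        e=edges(d,np.median(np.r_[d[:4],d[-4:]]),np.max(d));B.append((u0+sum(e)/2-uv[0],e[1]-e[0]))
    print("spindle d_px",np.round(B,2).tolist())
E
```

```text
[0.46992599 0.02530382 0.29469188] [ 9.97786845e-01 -6.64936037e-02 -1.12949416e-04 -1.34698233e-06] 0.08989187625134229
side skirt (array([0.47136894, 0.02413692]), 142, np.float64(0.3479176048184289))
(array([0.47085361, 0.02438396]), np.float64(-0.14089932465215244), 38, np.float64(0.28739987648485554))
skirt d_px [ 0.10529215 24.00697788] mm/px 1.9247037053319709Traceback (most recent call last):
  File "<stdin>", line 23, in <module>
  File "<stdin>", line 6, in edges
IndexError: index 25 is out of bounds for axis 0 with size 25
```

Emit:
move_arm --commands '[[[-0.01, -0.005, 0.1, 0, 0, 0], [-0.01, -0.005, 0.15, 0, 0, 0], [-0.01, -0.005, 0.2, 0, 0, 0], [-0.01, -0.005, 0.25, 0, 0, 0], [-0.01, -0.005, 0.3, 0, 0, 0], [-0.01, -0.005, 0.3, 0, 0, 0]]]'

```text
time: 10.58
position: [0.4694, 0.0256, 0.2826]
tool_rot: [0.998, -0.067, -0.0, -0.0]
ft_force: [-0.9, -0.1, -0.2]
grip_width: 0.0135
grip_force: 35.0
```

Emit:
move_arm --commands '[[[0, 0, 0.06, 0, 0, 0], [0, 0, 0.12, 0, 0, 0], [0, 0, 0.18, 0, 0, 0], [0, 0, 0.22, 0, 0, 0], [0, 0, 0.22, 0, 0, 0]]]'

```text
time: 11.2
position: [0.4694, 0.0256, 0.2738]
tool_rot: [0.998, -0.067, -0.0, -0.0]
ft_force: [0.4, -0.4, -0.5]
grip_width: 0.0136
grip_force: 35.0
```

Emit:
move_arm --commands '[[[0, 0, 0.06, 0, 0, 0], [0, 0, 0.12, 0, 0, 0], [0, 0, 0.16, 0, 0, 0], [0, 0, 0.16, 0, 0, 0]]]'

```text
time: 11.7
position: [0.4696, 0.0256, 0.2678]
tool_rot: [0.998, -0.067, 0.0, 0.0]
ft_force: [-0.7, 0.3, 5.6]
grip_width: 0.0136
grip_force: 35.0
```

Emit:
move_arm --commands '[[[0, 0, 0.04, 0, 0, 0], [0, 0, 0.08, 0, 0, 0], [0, 0, 0.1, 0, 0, 0], [0, 0, 0.1, 0, 0, 0]]]'

```text
time: 12.2
position: [0.4695, 0.0256, 0.2641]
tool_rot: [0.998, -0.067, 0.0, 0.0]
ft_force: [-0.6, -0.1, 7.9]
grip_width: 0.014
grip_force: 35.0
```

Emit:
move_arm --commands '[[[0, 0, 0.03, 0, 0, 0], [0, 0, 0.06, 0, 0, 0], [0, 0, 0.07, 0, 0, 0], [0, 0, 0.07, 0, 0, 0]]]'

```text
time: 12.7
position: [0.4695, 0.0256, 0.2631]
tool_rot: [0.998, -0.066, 0.001, 0.0]
ft_force: [-4.0, 0.1, 24.1]
grip_width: 0.0132
grip_force: 35.0
```

Emit:
move_arm --commands '[[[0, 0, 0, 0, 0, 0], [0, 0, 0, 0, 0, 0], [0, 0, 0, 0, 0, 0], [0, 0, 0, 0, 0, 0], [0, 0, 0, 0, 0, 0], [0, 0, 0, 0, 0, 0], [0, 0, 0, 0, 0, 0], [0, 0, 0, 0, 0, 0]]]'

```text
time: 13.7
position: [0.4695, 0.0256, 0.2631]
tool_rot: [0.998, -0.066, 0.001, 0.0]
ft_force: [-3.4, 0.6, 25.0]
grip_width: 0.0132
grip_force: 35.0
```

```bash
python3 - <<'E'
from h import *
o=get_obs()
c,P=avg("side",4);im=c["pixels"];m=im.max(2)<120
z0=o["position"][2]-.2048;s=fit_skirt(P,o["position"][:2],z0,m);d=np.linalg.norm(P[...,:2]-s[0],axis=-1)
a=P[(d<.0245)&(d>.021)&(P[...,2]>.05)&(P[...,2]<.09)&m];print(z0,s[:3],np.percentile(a[:,2],[1,50,99]),o["ft_force"])
cv2.imwrite('pics/e.png',cv2.resize(im[180:320,170:330],(640,560)))
E
```

```text
0.058343991154463176 (array([0.47121817, 0.02442747]), 134, np.float64(0.3598577394178477)) [0.05648607 0.0713028  0.08539655] [-3.42512603  0.5508333  25.01772654]
```

View pics/e.png

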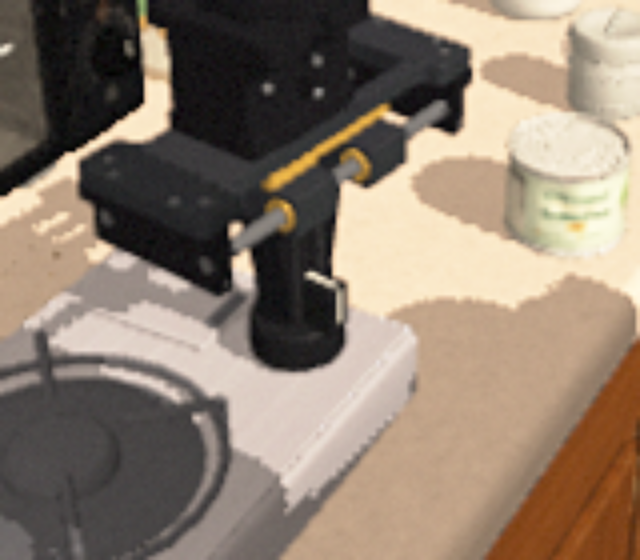

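The knob sits low on the hob, with its skirt at about (297,340) and its underside 58 mm above the worktop, which is the pressed-in height. The force is steady at 25 N against the stop, so I hand in.

```bash
python3 -c "
from rig import *
print(hand_in())"
```

```text
the job is handed in; nothing more can be done
None
```

The knob is fully home on the spindle and pressed to its stop, still gripped at 35 N with a steady 25 N push, and the job was handed in at about 14 s; no verdict came back.

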